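# Close the reversible-ratchet press on a patchwork template

### The arm

A 6-joint arm with a two-finger parallel gripper is mounted at the origin on the work surface. World frame = base frame: x ahead of the robot, y to its left, z up, the work surface at z = 0. Lengths are in m, angles in rad, forces in N, time in s.
With the tool pointing down it reaches from about 0.2 to 0.875 m from the base axis. Payload 3.4 kg.
Tool frame: the origin (TCP) lies at the very end of the fingers, on their centre line; the grasp point (between the pads) lies 19 mm behind it (pinch_z is the distance from the TCP to the grasp point, in m); z points along the fingers, y is the line along which they close (so a half turn about z gives the same grasp; the last joint's range is limited). The gripper opens to 94 mm and grips with 3 to 60 N. Pads are 16 mm wide; open, the fingers measure 119 mm over their backs; the gripper's body (75 mm by 177 mm) begins 78 mm behind the grasp point.
Start: joints at [-1.455, 0.276, 1.505, -0, 1.361, -0.121], TCP at [0.135, -0.559, 0.205] pointing down, gripper open.
Joint ranges: [-2.89, 2.89], [-0.75, 2.08], [0.22, 2.7], [-1.18, 4.32], [0.11, 2.71], [-2.7, 2.7]. Speed limits (rad/s): [2.57, 2.57, 3.14, 3.14, 3.14, 3.14].

### API

Orientations are given as a unit quaternion [w, x, y, z].
In Python, from station import read_state, read_camera, finish_job, pinch_z gives the robot as it stands.
- The arm moves only by the tool carry_out, never from a script. Its argument "rows" is a list of rows, each a list of 2 entries, a list of its own where there are three numbers: the shift along the tool's x, y, z scaled (see below), then the turn about the tool's z scaled (see below). In form: [[[x, y, z], spin], ...]. A call has 1 to 20 rows; each row shifts and turns the commanded pose from where the row before left it, along the tool's axes as they then stand; what a row does not reach is not made up. The controller multiplies each number of a shift by 20 cm and each number of a turn by 120 degrees. A row lasts 1/12 s, in which the tool goes at most 41.7 mm and 7.16 degrees, less where a joint would pass 70% of its speed; a pose out of reach is approached as far as the arm can. A call with a number of a shift or a turn outside -1 to 1 is refused whole. A call with a gripper value outside its range is refused whole. "jaw" is the opening, from -1 (shut) to 1 (fully open), set as the call begins (left out, the last holds). The fingers move at their own pace and stop on an object; the grip force is fixed at half the most. Time passes only in rows, so rows that do not move let the fingers close. It gives the time, the measured TCP pose, the force, the opening and the grip force at its end, in the units of the state.
- read_state(): the state, without advancing time (a new reading comes with each control period).
- read_camera(name): name is "side" or "top" or "wrist"; returns a dict with "pixels" (400x640x3 uint8, red, green, blue), "K" (3x3 intrinsics, pixels), "T" (4x4, takes a point from camera to world coordinates); the wrist camera has in their place "tool_from_camera" (4x4, takes a point from camera to tool coordinates, whose origin is the TCP and whose axes are the flange's). Camera axes: x right, y up, looking along -z (the intrinsics and any distortion apply to the point x, -y, -z); pixel columns grow to the right and rows downward; lengths in m; the calibration is good to about 2 mm. The wrist camera is an equidistant fisheye: a pixel r from the principal point sees the ray r / f radians off the axis. A picture is of the moment at which its call begins: read the wrist's pose just before it. There is no depth.
- finish_job(): hands the job in; it is judged then, once.
The state is a dict: "time_s": time; "joint_pos": joint angles; "qd": joint speeds; "joint_efforts": joint torques, N m; "position": TCP position; "ee_rot": TCP orientation; "wrist_force": force on the tool from outside, world axes, zero at the start; "wrist_torque": the same for the moment, N m; "width": opening from 0.0 (shut) to 1.0 (fully open); "gripper_force": force on a finger pad.
Only numpy, scipy, OpenCV 4.12 (cv2) and the standard library are available. Lean on these libraries where they do the work, as an engineer would, in place of code of your own. Each camera call takes 0.05 s, during which the arm holds its last target. There are 200 camera calls.

### The job

Clamp the glued lilac patchwork template where it lies under the foot of the small bench press, whose ratchet handle is still set to loosen. Before turning the screw, tip the red direction lever over to the tighten side and check it by swinging the handle by its teal knob well back past the middle towards the loosen end: it should free-wheel and leave the screw where it is. Then pump the handle until the foot presses the template firmly, its yellow neck sunk about 3 mm or more into the sleeve, and let go with the lever still on tighten, without disturbing the cutter, the thread cone or the ruler.

Things in the scene. Friction and masses are not known exactly. Their poses are not given: they have to be found in the camera images.
- press: Grey fixed bench screw press: bed 170 x 220 mm, top at z 20 mm; two posts; bridge 72 x 215 mm, top at z 125 mm; toothed nut and ratchet handle above it, highest point the lever's and knob's tops at about 235 mm. Origin: centre of the underside, on the vertical screw axis; z up; the handle points to the press's -x at joint 0. Its yaw is within 0.35 rad of the robot's.
- handle (a joint): Swing of the steel handle about the screw axis, rad; stop pins at -0.9 and 0.9. 0: along the press's -x. Growing = clockwise from above = TIGHTEN (knob moves to the press's +y). Starts at 0.4 to 0.8. Free-wheeling takes 1 to 3 N at the knob (clicks over teeth), driving the nut 3 to 5 N. Swing it at 1 rad/s or slower: a violent jerk can throw the lever over.
- handle_grip (a point): Point on the axis of the upright round teal knob at the handle's end, 18 mm below the knob's top. Knob 24 mm in diameter, 62 mm tall (bottom 170 mm, top 232 mm above the table), axis 150 mm from the screw axis, fixed to the handle. Grip it from above or push it sideways.
- lever (a joint): Lean of the red direction lever, rad, stops at -0.5 and 0.5. It leans to the side it drives: positive = to the handle's TIGHTEN side (+y of the press when the handle is at 0), negative = LOOSEN. Starts negative. Weighted and damped, no spring: pushed past upright (under 1 N) it sinks to the other side by itself. At rest it reads 0.13 to 0.5 in size, as its pawl rides on a tooth or sits in a gap.
- lever_tip (a point): Centre of the red ball, 22 mm in diameter, on top of the lever; its z axis points up the stem. The lever pivots on the handle bar, about the bar's length, 42 mm from the screw axis and 164 mm above the table; the ball is 62 mm from the pivot (225 mm above the table upright, swinging up to 30 mm to each side). Below it a flat red stem, 14 mm along the bar, 8 mm across.
- nut (a joint): Turn of the dark toothed nut (100 mm diameter, 20 teeth: up to 0.32 rad of a stroke is lost before the pawl catches), rad; growing = tightening, lowering the screw 4.77 mm per rad. Starts at 1.0 to 2.0, hard stop at 5.0. Stays where it is left.
- screw_top (a point): Top of the steel screw (red tip) that sticks up through the handle's hub, 212 mm above the table at nut 0; it sinks as the nut tightens and never turns.
- foot_bottom (a point): Centre of the underside of the black round rubber foot (52 mm diameter) at the screw's lower end; 47 mm above the table at nut 0, so it meets the template (top at 32 mm) at about nut 3.14.
- foot (a joint): How far the sprung foot has been pushed up into the screw's sleeve, m: 0 hanging free, 0.010 at most; 1.5 N per mm with 3 N preload. 11 mm of the yellow neck shows at 0.
- template: Loose square template, lilac acrylic on plywood, 100 x 100 x 12 mm, lying on the press bed under the foot. Origin: centre of its underside, z up.
- rotary_cutter: Loose pink rotary cutter lying on the table, about 160 x 62 x 23 mm. Origin: underside, middle. Leave alone.
- thread_cone: Loose upright teal thread cone, 60 mm diameter, 95 mm tall. Origin: centre of the underside. Leave alone.
- ruler: Loose square acrylic ruler 150 x 150 mm with four teal posts 43 mm high, lying on the round turning mat (330 mm diameter, 12 mm thick). Origin: centre of the underside. Leave alone.
There are look-alikes about, which are no part of the job. Several things have the shape of the template; the one meant has the colours described above.

How it is judged:
On the way, in this order (a step that is already met when the one before it is completed fails the run):
1. the direction lever is tipped over to the tighten side before the screw has been turned (value of joint lever above 0.1 rad and distance of screw_top from where it was at the start of the episode below 0.002 m), for 0.2 s.
2. the handle is swung back towards the loosen end and free-wheels: the screw has stayed within 2 mm of its starting height (all of step 1 and value of joint handle below -0.3 rad), for 0.1 s.
At the end, for the whole second after the job is handed in: The foot presses on the template (over 3 N) with its sprung neck sunk at least 2.5 mm, the lever leans to the tighten side (over 0.1 rad), the handle is at rest at any angle, and the template lies within 12 mm of where it started (value of joint foot above 0.0025 m and contact force between foot and template above 3 N and value of joint lever above 0.1 rad and distance of template from where it was at the start of the episode below 0.012 m and velocity of joint handle between -0.05 and 0.05 rad/s); the robot touches nothing.
It fails at once if the rotary cutter, thread cone or ruler is moved by more than 20 mm (distance of any of rotary_cutter, thread_cone, ruler from where it was at the start of the episode above 0.02 m).
It also fails if it takes over 72 s, if anything falls off the work surface, if the arm or the gripper's body presses on something with over 40 N, if the wrist force passes 120 N, or if a joint passes its speed limit or range.

## Working session

There is one attempt and no reset: what is moved stays moved. The work goes in short steps, Python scripts to look and compute and a tool call to move; the robot and the scene stay as the last step left them, time stands still between calls to the robot, and variables do not carry over. Pictures are saved under pics/ and viewed, at most 10 in all, crops included, and the job is handed in when it is done.

Besides the shell and the picture viewer there is one more tool, called after "Emit:" as name(argument=value, ...), one argument or row to a line, values as JSON. carry_out: Moves the arm, as the interface text tells. Its arguments: {"type":"object","properties":{"rows":{"type":"array","items":{"type":"array"}},"jaw":{"type":"number"}},"required":["rows"]}

```bash
mkdir -p pics; python3 - <<'E'
from station import *
import cv2,numpy as np
s=read_state();print(s['time_s'],s['position'],s['ee_rot'],s['width'],pinch_z)
for n in('top','side'):
    c=read_camera(n);cv2.imwrite(f'pics/{n}0.png',c['pixels'][:,:,::-1]);np.savez(f'{n}0.npz',**c);print(n,c['K'],c['T'],[k for k in c])
E
```

```text
0.0 [ 0.13480808 -0.55842673  0.20466206] [-8.44199311e-04  9.92996920e-01  1.18137228e-01  2.13118041e-06] 0.9989222988590082 0.0188
top [[426.14804077   0.         322.85777453]
 [  0.         426.14804077 201.51989797]
 [  0.           0.           1.        ]] [[-4.04257095e-03  9.85425090e-01 -1.70061898e-01  3.71420310e-01]
 [-9.99772990e-01 -4.25140061e-04  2.13022999e-02  5.43000575e-02]
 [ 2.09195207e-02  1.70109409e-01  9.85203107e-01  1.55519997e+00]
 [ 0.00000000e+00  0.00000000e+00  0.00000000e+00  1.00000000e+00]] ['pixels', 'K', 'T']
side [[419.66045711   0.         312.4937484 ]
 [  0.         419.66045711 202.87306467]
 [  0.           0.           1.        ]] [[-0.89169299  0.33701983 -0.30216097  0.28140788]
 [-0.4526292  -0.65914399  0.60054642  0.68633989]
 [ 0.00322846  0.67226991  0.74029909  0.97038261]
 [ 0.          0.          0.          1.        ]] ['pixels', 'K', 'T']
```

View pics/top0.png

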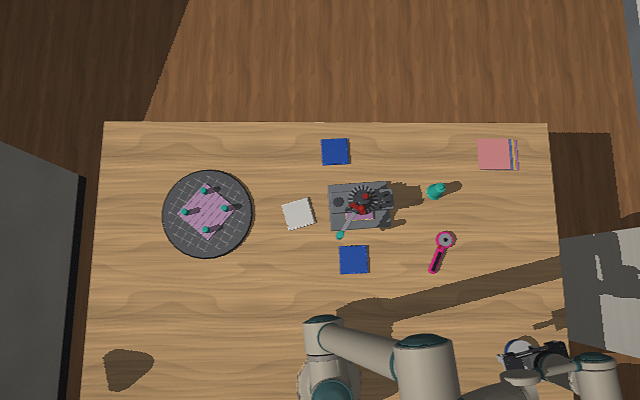

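View pics/side0.png

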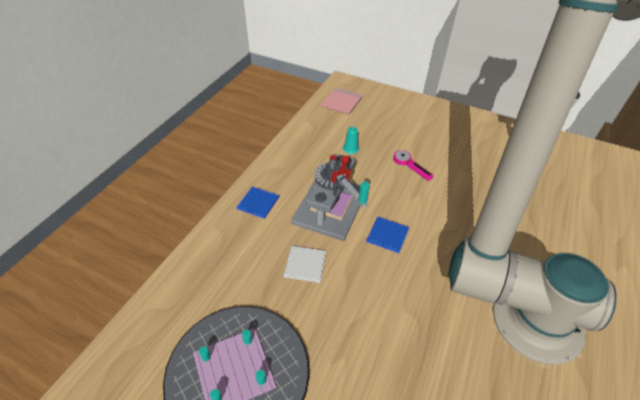

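The top view shows the press at about (361,206), its teal knob at about (340,235) and the red lever at about (360,207). In the side view the knob is at (364,190) and the red parts at (342,168). I'll enlarge both and measure.

```bash
cat > h.py <<'E'
import numpy as np,cv2
def ray(c,u,v):
    K,T=c['K'],c['T'];d=T[:3,:3]@np.array([(u-K[0,2])/K[0,0],-(v-K[1,2])/K[1,1],-1]);return T[:3,3],d
def onz(c,u,v,z):
    o,d=ray(c,u,v);return o+d*(z-o[2])/d[2]
def proj(c,p):
    T=c['T'];q=T[:3,:3].T@(np.asarray(p)-T[:3,3]);K=c['K'];return np.array([K[0,2]-K[0,0]*q[0]/q[2],K[1,2]+K[1,1]*q[1]/q[2]])
def tri(a,ua,b,ub):
    o1,d1=ray(a,*ua);o2,d2=ray(b,*ub)
    t=np.linalg.lstsq(np.c_[d1,-d2],o2-o1,rcond=None)[0];p,q=o1+d1*t[0],o2+d2*t[1];return (p+q)/2,np.linalg.norm(p-q)
def mask(c,col):
    h=cv2.cvtColor(c['pixels'],cv2.COLOR_RGB2HSV).astype(int);H,S,V=h[...,0],h[...,1],h[...,2]
    m={'teal':(H>78)&(H<98)&(S>110)&(V>60),'red':((H<6)|(H>174))&(S>150)&(V>70)}[col]
    return m.astype(np.uint8)
E
python3 - <<'E'
from h import *
C={n:dict(np.load(n+'0.npz')) for n in('top','side')}
W={'top':(310,170,410,245),'side':(285,140,385,245)}
ims=[]
for n,c in C.items():
    x0,y0,x1,y1=W[n]
    for col in('teal','red'):
        m=mask(c,col);k,l,st,ce=cv2.connectedComponentsWithStats(m)
        for i in range(1,k):
            if x0<ce[i][0]<x1 and y0<ce[i][1]<y1 and st[i][4]>3: print(n,col,st[i],ce[i].round(1))
    im=cv2.resize(c['pixels'][y0:y0+100 if n=='side' else y1,x0:x1],None,fx=4 ,fy=4,interpolation=cv2.INTER_CUBIC)
    ims.append(cv2.copyMakeBorder(im,0,400-im.shape[0],0,0,cv2.BORDER_CONSTANT))
cv2.imwrite('pics/crop.png',np.hstack(ims)[:,:,::-1])
E
```

```text
top teal [336 231   8   8  47] [339.7 234.4]
top red [362 193   6   6  25] [364.7 195.8]
top red [349 203  17  12  98] [358.3 207.8]
side teal [343 127  16  27 304] [351.3 140.9]
side teal [359 182  10  22 173] [363.3 192.2]
side red [330 155   6   4  16] [332.6 156.9]
side red [331 156  20  26 195] [342.1 169. ]
```

View pics/crop.png

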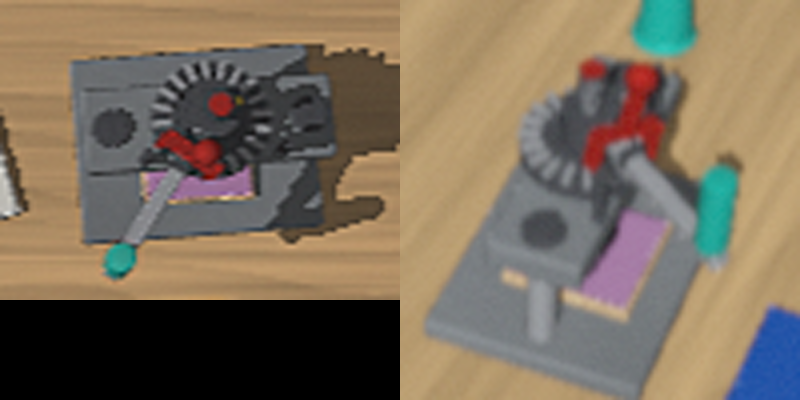

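The crops show the screw tip at top (365,196) / side (333,157), the ball at top (362,207.5) / side (345.5,159), and the knob hanging down and to the left in the top view. Now I'll turn these into positions.

```bash
python3 - <<'E'
from h import *
C={n:dict(np.load(n+'0.npz')) for n in('top','side')}
t,s=C['top'],C['side']
for n,a,b in(('screw',(365,196),(333,157.3)),('ball',(361.7,207.3),(345.4,159)),('knob',(339.7,234.4),(363.3,192.2))):
    print(n,tri(t,a,s,b))
k=onz(t,339.7,234.4,.215);sc=onz(t,365,196,.206);print('knob',k,'screw',sc,np.linalg.norm((k-sc)[:2]),np.arctan2(*(k-sc)[1::-1]))
print('ball top/side',onz(t,361.7,207.3,.219),onz(s,345.4,159,.219))
# bed corners top face z=.02 (crop px/4)
q=[onz(t,310+x/4,170+y/4,.02) for x,y in((72,60),(82,243),(322,225),(308,45))]
for p in q:print(p)
a=q[3]-q[0];print('left edge yaw',np.arctan2(*(q[0]-q[1])[1::-1]),'top edge',np.arctan2(*(q[0]-q[3])[1::-1])-np.pi/2)
for n,px in(('cone',(433,192)),('cutter',(440,255)),('blue',(354,259))):print(n,onz(t,*px,.02))
E
```

```text
screw (array([ 0.62177621, -0.11155531,  0.20352628]), np.float64(0.0020787269292450706))
ball (array([ 0.58071507, -0.09780065,  0.22519204]), np.float64(0.003382903004759067))
knob (array([ 0.49794112, -0.02835673,  0.20164308]), np.float64(0.0017432616980843929))
knob [ 0.49754021 -0.02736474  0.215     ] screw [ 0.62233463 -0.11099395  0.206     ] 0.15022480024655205 2.5511921833143383
ball top/side [ 0.58335624 -0.09811389  0.219     ] [ 0.58147824 -0.10451368  0.219     ]
[0.69814151 0.00191702 0.02      ]
[ 0.52917401 -0.00609499  0.02      ]
[ 0.54515499 -0.22428858  0.02      ]
[ 0.7124014  -0.21650538  0.02      ]
left edge yaw 0.04738195066148894 top edge 0.06519334058840331
cone [ 0.67190368 -0.38567669  0.02      ]
cutter [ 0.44088348 -0.39986717  0.02      ]
blue [ 0.42761957 -0.08952769  0.02      ]
```

Press at about (0.622, -0.111), yaw about 0.055, handle at about 0.645 rad, ball about 12 mm to the loosen side. I'll shut the jaws, line the tool up with the handle (tool x towards the screw, tool y towards loosen) and go to the loosen side of the lever.

Emit:
carry_out(
  rows=[
    [[0, 0, -0.043], 0.0565],
    [[0, 0, -0.043], 0.0565],
    [[0, 0, -0.043], 0.0565],
    [[0, 0, -0.043], 0.0565],
    [[0, 0, -0.043], 0.0565],
    [[0, 0, -0.043], 0.0565],
    [[0, 0, -0.043], 0.0565],
  ],
  jaw=-1,
)

```text
time_s: 0.68
position: [0.1349, -0.5586, 0.2655]
ee_rot: [-0.001, 0.956, -0.294, -0.0]
wrist_force: [-0.3, 1.1, -0.6]
width: 0.542
gripper_force: 0.0
```

Emit:
carry_out(
  rows=[
    [[0.028, -0.148, 0], 0],
    [[0.028, -0.148, 0], 0],
    [[0.028, -0.148, 0], 0],
    [[0.028, -0.148, 0], 0],
    [[0.028, -0.148, 0], 0],
    [[0.028, -0.148, 0], 0],
    [[0.028, -0.148, 0], 0],
    [[0.028, -0.148, 0], 0],
    [[0.028, -0.148, 0], 0],
    [[0.028, -0.148, 0], 0],
    [[0.028, -0.148, 0], 0],
    [[0.028, -0.148, 0], 0],
    [[0.028, -0.148, 0], 0],
    [[0.028, -0.148, 0], 0],
    [[0.028, -0.148, 0], 0],
    [[0.028, -0.148, 0], 0],
    [[0.028, -0.148, 0], 0],
    [[0.028, -0.148, 0], 0],
    [[0.028, -0.148, 0], 0],
    [[0, 0, 0], 0],
  ],
)

```text
time_s: 2.35
position: [0.5398, -0.1476, 0.2648]
ee_rot: [-0.002, 0.957, -0.289, 0.0]
wrist_force: [0.3, -0.0, 0.1]
width: 0.003
gripper_force: 0.0
```

Emit:
carry_out(
  rows=[
    [[0.01, 0, 0.1], 0],
    [[0.01, 0, 0.1], 0],
    [[0.01, 0, 0.1], 0],
    [[0, -0.04, 0], 0],
    [[0, -0.04, 0], 0],
    [[0, -0.04, 0], 0],
    [[0, 0, 0], 0],
  ],
)

```text
time_s: 2.93
position: [0.5569, -0.1338, 0.2071]
ee_rot: [-0.0, 0.957, -0.291, 0.001]
wrist_force: [0.6, -0.4, 0.2]
width: 0.002
gripper_force: 0.0
```

```bash
python3 - <<'E'
from station import *
from h import *
print(read_state()['position'])
a=[]
for n,(x,y) in(('top',(315,170)),('side',(300,130))):
    c=read_camera(n);np.savez(n+'1.npz',**c);a.append(cv2.resize(c['pixels'][y:y+80,x:x+80],None,fx=5,fy=5,interpolation=2))
cv2.imwrite('pics/c1.png',np.hstack(a)[:,:,::-1])
E
```

```text
[ 0.55686765 -0.13381019  0.20707504]
```

View pics/c1.png

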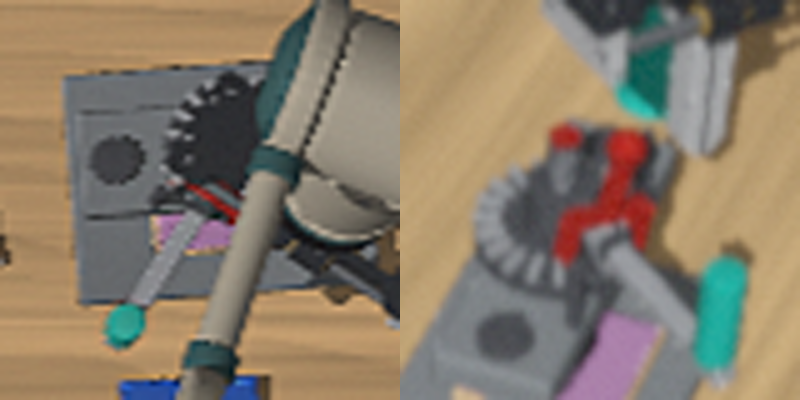

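The side view has the fingers just on the loosen side of the ball, which is at (345,159). Pushing it over in slow steps, then backing off.

Emit:
carry_out(
  rows=[
    [[0, -0.02, 0], 0],
    [[0, -0.02, 0], 0],
    [[0, -0.02, 0], 0],
    [[0, -0.02, 0], 0],
    [[0, -0.02, 0], 0],
    [[0, -0.02, 0], 0],
    [[0, -0.02, 0], 0],
    [[0, -0.02, 0], 0],
    [[0, -0.02, 0], 0],
    [[0, -0.02, 0], 0],
    [[0, 0, 0], 0],
  ],
)

```text
time_s: 3.95
position: [0.578, -0.1009, 0.2055]
ee_rot: [-0.0, 0.957, -0.291, 0.0]
wrist_force: [-0.1, -0.5, 0.2]
width: 0.003
gripper_force: 0.0
```

```bash
python3 - <<'E'
from station import *
from h import *
print(read_state()['position'])
c=read_camera('side');a=[cv2.resize(c['pixels'][130:210,300:380],None,fx=5,fy=5,interpolation=2)]
cv2.imwrite('pics/c2.png',np.hstack(a)[:,:,::-1])
E
```

```text
[ 0.57795361 -0.10093699  0.20554093]
```

View pics/c2.png

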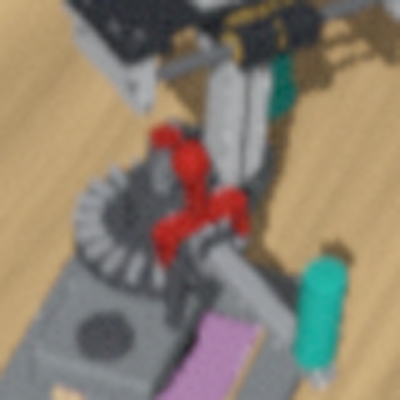

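The ball has moved to (190,158) in the crop, so it's past upright, and the knob hasn't moved. Backing off and rising.

Emit:
carry_out(
  rows=[
    [[0, 0.06, 0], 0],
    [[0, 0.08, 0], 0],
    [[0, 0.08, 0], 0],
    [[0, 0, -0.1], 0],
    [[0, 0, -0.1], 0],
    [[0, 0, -0.1], 0],
    [[0, 0, -0.1], 0],
    [[0, 0, 0], 0],
  ],
  jaw=0,
)

```text
time_s: 4.67
position: [0.5543, -0.14, 0.2898]
ee_rot: [0.001, 0.956, -0.292, 0.004]
wrist_force: [0.7, 0.7, 1.2]
width: 0.493
gripper_force: 0.0
```

```bash
python3 - <<'E'
from station import *
from h import *
s=read_state();print(s['time_s'],s['position'],s['width'])
c=read_camera('side');np.savez('side2.npz',**c)
m=mask(c,'red')[130:210,300:380]
th=.055+np.pi-.645;u=np.array([np.cos(th),np.sin(th),0]);t=np.array([np.sin(th),-np.cos(th),0]);S=np.array([.622,-.111,0])
for a in(-.5,-.2,0,.2,.5):print(a,proj(c,S+.042*u+.062*np.sin(a)*t+[0,0,.164+.062*np.cos(a)]))
k,l,st,ce=cv2.connectedComponentsWithStats(mask(c,'red'));print([(st[i].tolist(),ce[i].round(1).tolist()) for i in range(1,k) if st[i][4]>8])
k,l,st,ce=cv2.connectedComponentsWithStats(mask(c,'teal'));print([(st[i].tolist(),ce[i].round(1).tolist()) for i in range(1,k) if st[i][4]>40])
cv2.imwrite('pics/c3.png',cv2.resize(c['pixels'][130:210,300:380],None,fx=5,fy=5,interpolation=2)[:,:,::-1])
E
```

```text
4.6667 [ 0.55428416 -0.13997015  0.28984775] 0.49272341020405347
-0.5 [350.30215581 158.6689254 ]
-0.2 [344.94185775 159.00678395]
0 [341.0212412  160.17472297]
0.2 [337.02143592 162.05301147]
0.5 [331.26595198 166.02104379]
[([330, 155, 6, 4, 16], [332.6, 156.9]), ([330, 160, 20, 22, 162], [337.2, 170.4])]
[([343, 128, 16, 26, 227], [350.5, 143.8]), ([359, 182, 10, 22, 173], [363.2, 192.1]), ([242, 329, 10, 15, 111], [246.6, 336.3]), ([199, 346, 11, 15, 119], [204.1, 353.0]), ([256, 370, 10, 15, 115], [260.5, 376.9]), ([210, 389, 11, 11, 99], [215.2, 394.5])]
```

View pics/c3.png

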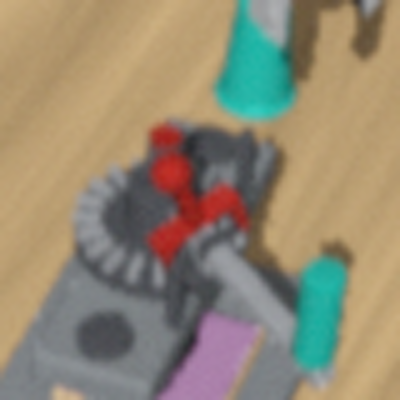

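The ball is at (171,174) in the crop, about +0.37 rad on the tighten side. The handle and screw tip haven't moved. Next, over the knob and down with the jaws as a loose cage.

Emit:
carry_out(
  rows=[
    [[-0.092, -0.051, 0], 0],
    [[-0.092, -0.051, 0], 0],
    [[-0.092, -0.051, 0], 0],
    [[-0.092, -0.051, 0], 0],
    [[-0.092, -0.051, 0], 0],
    [[-0.092, -0.051, 0], 0],
    [[0, 0, 0], 0],
    [[0, 0, 0], 0],
  ],
  jaw=-0.15,
)

```text
time_s: 5.38
position: [0.4943, -0.0256, 0.2845]
ee_rot: [0.0, 0.957, -0.291, -0.001]
wrist_force: [-0.8, 0.3, 0.1]
width: 0.423
gripper_force: 0.0
```

```bash
python3 - <<'E'
from station import *
from h import *
s=read_state();p=s['position'];q=s['ee_rot'];print(s['time_s'],p,s['width'])
y=2*np.arctan2(q[2],q[1]);d=np.array([.4973,-.0274])-p[:2];print(y,d@[np.cos(y),np.sin(y)],d@[np.sin(y),-np.cos(y)])
c=read_camera('wrist');R=c['tool_from_camera'];print(c['K'][0,0],c['K'][:2,2],R.round(3).tolist())
m=mask(c,'teal');k,l,st,ce=cv2.connectedComponentsWithStats(m);print([(st[i].tolist(),ce[i].round(1).tolist()) for i in range(1,k) if st[i][4]>80])
cv2.imwrite('pics/w1.png',c['pixels'][:,:,::-1])
E
```

```text
5.3833 [ 0.49434232 -0.02564035  0.28448316] 0.4234119485788691
-0.5901732102566112 0.003436627207392964 -0.00018396680637094317
309.70691628693146 [319.66332713 199.18574305] [[-0.0, 0.958, 0.286, 0.083], [1.0, 0.001, -0.001, 0.0], [-0.001, 0.286, -0.958, -0.178], [0.0, 0.0, 0.0, 1.0]]
[([307, 182, 27, 43, 915], [319.9, 204.2]), ([59, 228, 17, 16, 155], [67.0, 235.5]), ([96, 235, 17, 17, 158], [103.6, 243.1]), ([70, 272, 15, 15, 134], [77.0, 279.0]), ([616, 318, 24, 39, 469], [629.4, 336.0])]
```

View pics/w1.png

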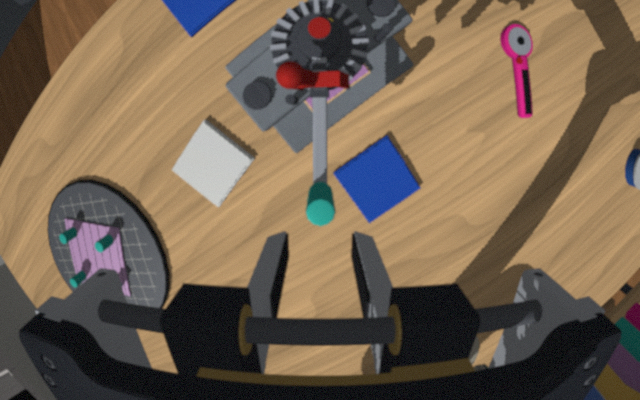

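The wrist view shows the knob at (320,205), in line with the screw at (319,28) and central between the fingers. The lever leans to the left, which is tighten. Descending.

Emit:
carry_out(
  rows=[
    [[0.004, 0, 0.08], 0],
    [[0.004, 0, 0.08], 0],
    [[0.004, 0, 0.08], 0],
    [[0.004, 0, 0.08], 0],
    [[0.002, 0, 0.08], 0],
    [[0, 0, 0.03], 0],
    [[0, 0, 0], 0],
  ],
)

```text
time_s: 6.02
position: [0.4975, -0.0286, 0.1975]
ee_rot: [0.0, 0.956, -0.292, -0.002]
wrist_force: [-0.1, 0.4, 0.3]
width: 0.427
gripper_force: 0.0
```

Emit:
carry_out(
  rows=[
    [[0, 0.012, 0], -0.008],
    [[0.0005, 0.025, 0], -0.016],
    [[0.001, 0.0375, 0], -0.0239],
    [[0.001, 0.0375, 0], -0.0239],
    [[0.001, 0.0375, 0], -0.0239],
    [[0.001, 0.0375, 0], -0.0239],
    [[0.001, 0.0375, 0], -0.0239],
    [[0.001, 0.0375, 0], -0.0239],
    [[0.001, 0.0375, 0], -0.0239],
    [[0.001, 0.0375, 0], -0.0239],
    [[0.001, 0.0375, 0], -0.0239],
    [[0.001, 0.0375, 0], -0.0239],
    [[0.0005, 0.02, 0], -0.0127],
    [[0, 0, 0], 0],
  ],
)

```text
time_s: 7.18
position: [0.474, -0.1107, 0.2009]
ee_rot: [0.001, 1.0, -0.007, 0.001]
wrist_force: [0.3, -0.5, -0.5]
width: 0.425
gripper_force: 0.0
```

```bash
cat > st.py <<'E'
from station import *
from h import *
s=read_state();p=s['position'];q=s['ee_rot'];y=2*np.arctan2(q[2],q[1])
S=np.array([.622,-.111]);r=p[:2]-S
print('t',s['time_s'],'z',p[2],'R',np.linalg.norm(r),'tool at handle',(np.pi+.055-np.arctan2(r[1],r[0])+np.pi)%(2*np.pi)-np.pi,'yaw as handle',.055-y,s['wrist_force'],s['joint_pos'])
c=read_camera('side');k,l,st,ce=cv2.connectedComponentsWithStats(mask(c,'teal'))
print([(st[i].tolist(),ce[i].round(1).tolist()) for i in range(1,k) if st[i][4]>20 and ce[i][1]<300])
k,l,st,ce=cv2.connectedComponentsWithStats(mask(c,'red'));print([(st[i].tolist(),ce[i].round(1).tolist()) for i in range(1,k) if st[i][4]>8])
E
python3 st.py
```

```text
t 7.1833 z 0.2008854389278924 R 0.14799358522421807 tool at handle 0.057076717200922555 yaw as handle 0.0692171244857201 [ 0.34222483 -0.50224493 -0.51111802] [-3.71969275e-01  1.43796848e-01  1.69251280e+00 -6.50077867e-04
  1.30248886e+00  1.21321564e+00]
[([343, 127, 16, 27, 304], [351.3, 140.9]), ([378, 171, 10, 17, 63], [383.3, 181.4])]
[([331, 155, 5, 4, 15], [332.8, 156.9]), ([339, 156, 13, 26, 163], [344.7, 167.2])]
```

Knob follows. Continuing back to about -0.77.

Emit:
carry_out(
  rows=[
    [[0.0003, 0.02, 0], -0.013],
    [[0.001, 0.0375, 0], -0.0245],
    [[0.001, 0.0375, 0], -0.0245],
    [[0.001, 0.0375, 0], -0.0245],
    [[0.001, 0.0375, 0], -0.0245],
    [[0.001, 0.0375, 0], -0.0245],
    [[0.001, 0.0375, 0], -0.0245],
    [[0.001, 0.0375, 0], -0.0245],
    [[0.001, 0.0375, 0], -0.0245],
    [[0.001, 0.0375, 0], -0.0245],
    [[0.001, 0.0375, 0], -0.0245],
    [[0.001, 0.0375, 0], -0.0245],
    [[0.001, 0.0375, 0], -0.0245],
    [[0.001, 0.0375, 0], -0.0245],
    [[0.001, 0.0375, 0], -0.0245],
    [[0.001, 0.0375, 0], -0.0245],
    [[0.0005, 0.03, 0], -0.02],
    [[0.0003, 0.015, 0], -0.01],
    [[0, 0, 0], 0],
  ],
)

```text
time_s: 8.82
position: [0.5231, -0.221, 0.2]
ee_rot: [0.0, 0.912, 0.41, 0.0]
wrist_force: [-0.1, 0.2, 0.6]
width: 0.427
gripper_force: 0.0
```

```bash
python3 st.py; python3 - <<'E'
from station import *
from h import *
a=[]
for n,(x,y) in(('top',(320,170)),('side',(315,130))):
    c=read_camera(n);a.append(cv2.resize(c['pixels'][y:y+80,x:x+80],None,fx=5,fy=5,interpolation=2))
cv2.imwrite('pics/c4.png',np.hstack(a)[:,:,::-1])
E
```

```text
t 8.8167 z 0.20001047354040233 R 0.14791627082655287 tool at handle -0.7835684868150352 yaw as handle -0.7904361340068821 [-0.14729981  0.17655841  0.61730705] [-5.22186516e-01  2.67641866e-01  1.53044268e+00 -8.82822881e-05
  1.34237718e+00  2.03193619e-01]
[([343, 127, 16, 26, 257], [351.7, 139.4]), ([378, 137, 8, 21, 93], [380.8, 147.9])]
[([341, 149, 12, 25, 148], [347.6, 159.8]), ([330, 156, 6, 3, 15], [332.7, 157.1])]
```

View pics/c4.png

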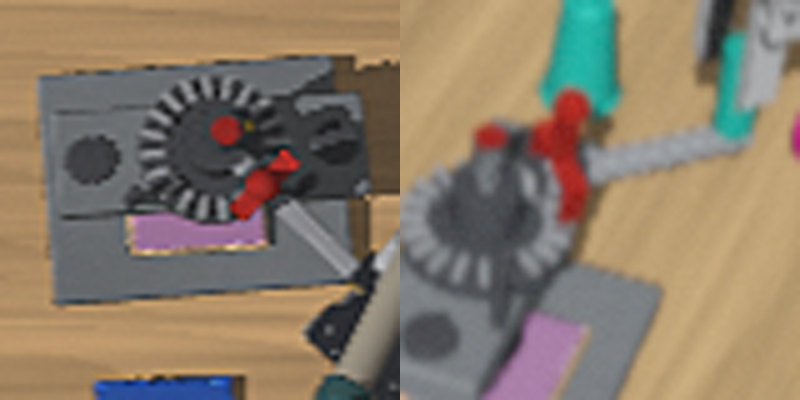

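The screw tip hasn't moved (332.7,157), so it free-wheels. The ball is at side (349.4,151) / top (372.4,206.4). Checking its lean.

```bash
python3 - <<'E'
from h import *
t=dict(np.load('top0.npz'));s=dict(np.load('side0.npz'))
S=np.array([.622,-.111,0])
for h in(-.7,-.76):
  th=.055+np.pi-h;u=np.array([np.cos(th),np.sin(th),0]);T=np.array([np.sin(th),-np.cos(th),0])
  print(h,'knob',proj(s,S+.15*u+[0,0,.201]))
  for a in(-.4,0,.2,.4):P=S+.042*u+.062*np.sin(a)*T+[0,0,.164+.062*np.cos(a)];print(a,proj(t,P),proj(s,P))
E
```

```text
-0.7 knob [383.13887824 148.08673306]
-0.4 [380.16063906 199.5638376 ] [344.43162298 144.10076708]
0 [375.00900144 204.43462866] [347.47387818 148.21676498]
0.2 [372.19777964 207.12745118] [348.97210202 151.42715359]
0.4 [369.39677959 209.83216319] [350.36371256 155.24323338]
-0.76 knob [381.80910558 146.10859163]
-0.4 [380.37400722 198.69789721] [343.61585993 143.64437162]
0 [375.55548598 203.88025181] [347.13763572 147.64169804]
0.2 [372.91339819 206.73493429] [348.88631407 150.78899331]
0.4 [370.27303352 209.59586451] [350.52069738 154.54283106]
```

Lever at about +0.2 (tighten). First tightening stroke.

Emit:
carry_out(
  rows=[
    [[0.0003, -0.02, 0], 0.013],
    [[0.0005, -0.03, 0], 0.02],
    [[0.001, -0.03, 0], 0.02],
    [[0.001, -0.0375, 0], 0.0245],
    [[0.001, -0.0375, 0], 0.0245],
    [[0.001, -0.0375, 0], 0.0245],
    [[0.001, -0.0375, 0], 0.0245],
    [[0.001, -0.0375, 0], 0.0245],
    [[0.001, -0.0375, 0], 0.0245],
    [[0.001, -0.0375, 0], 0.0245],
    [[0.001, -0.0375, 0], 0.0245],
    [[0.001, -0.0375, 0], 0.0245],
    [[0.001, -0.0375, 0], 0.0245],
    [[0.001, -0.0375, 0], 0.0245],
    [[0.001, -0.0375, 0], 0.0245],
    [[0.001, -0.0375, 0], 0.0245],
    [[0.001, -0.0375, 0], 0.0245],
    [[0.0005, -0.03, 0], 0.02],
    [[0.0003, -0.015, 0], 0.01],
    [[0, 0, 0], 0],
  ],
)

```text
time_s: 10.63
position: [0.4735, -0.1047, 0.1999]
ee_rot: [0.001, 1.0, -0.023, 0.0]
wrist_force: [0.0, -1.9, -0.0]
width: 0.423
gripper_force: 0.8
```

```bash
python3 st.py
```

```text
t 10.6333 z 0.1998714852677631 R 0.1485903900674229 tool at handle 0.09757514325668115 yaw as handle 0.10140188302774192 [ 0.02513286 -1.90974587 -0.04678247] [-3.60161870e-01  1.42769580e-01  1.69637220e+00 -1.25040828e-03
  1.30132362e+00  1.25736855e+00]
[([343, 127, 16, 27, 302], [351.3, 141.0]), ([381, 173, 8, 13, 48], [385.1, 179.4])]
[([330, 156, 6, 4, 17], [332.4, 157.4]), ([339, 161, 13, 20, 137], [344.1, 168.6])]
```

Emit:
carry_out(
  rows=[
    [[0.0003, -0.02, 0], 0.013],
    [[0.0005, -0.03, 0], 0.02],
    [[0.001, -0.0375, 0], 0.0241],
    [[0.001, -0.0375, 0], 0.0241],
    [[0.001, -0.0375, 0], 0.0241],
    [[0.001, -0.0375, 0], 0.0241],
    [[0.001, -0.0375, 0], 0.0241],
    [[0.001, -0.0375, 0], 0.0241],
    [[0.001, -0.0375, 0], 0.0241],
    [[0.001, -0.0375, 0], 0.0241],
    [[0.001, -0.0375, 0], 0.0241],
    [[0.001, -0.0375, 0], 0.0241],
    [[0.001, -0.0375, 0], 0.0241],
    [[0.001, -0.0375, 0], 0.0241],
    [[0.001, -0.0375, 0], 0.0241],
    [[0.0005, -0.03, 0], 0.02],
    [[0, 0, 0], 0],
  ],
)

```text
time_s: 12.1
position: [0.5193, -0.0035, 0.1996]
ee_rot: [0.0, 0.918, -0.396, -0.001]
wrist_force: [-1.8, -0.2, 0.7]
width: 0.425
gripper_force: 0.8
```

```bash
python3 st.py; python3 - <<'E'
from station import *
from h import *
c=read_camera('side')
for n in(0,1,2,3,4):print(n,proj(c,[.622,-.111,.212-.00477*n]),end='')
cv2.imwrite('pics/c5.png',cv2.resize(c['pixels'][140:220,300:380],None,fx=5,fy=5,interpolation=2)[:,:,::-1])
E
```

```text
t 12.1 z 0.19963782303606867 R 0.1487021813685606 tool at handle 0.8631497502796908 yaw as handle 0.868564582373759 [-1.7565056  -0.19510565  0.66947722] [-1.40829239e-01  1.96595258e-01  1.62851477e+00  9.19746945e-05
  1.31838061e+00  2.24350862e+00]
[([350, 185, 11, 22, 196], [354.9, 194.9])]
[]
0 [332.59138534 154.96297649]1 [332.52386027 156.28407094]2 [332.45674979 157.59705395]3 [332.39005011 158.90199997]4 [332.32375746 160.19898258]
```

View pics/c5.png

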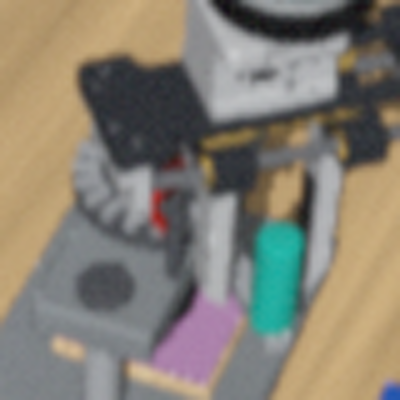

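The gripper hides the screw from this angle, but the knob is caged at (278,278) in the crop. Return stroke.

Emit:
carry_out(
  rows=[
    [[0.0003, 0.02, 0], -0.013],
    [[0.0005, 0.03, 0], -0.02],
    [[0.001, 0.0375, 0], -0.0241],
    [[0.001, 0.0375, 0], -0.0241],
    [[0.001, 0.0375, 0], -0.0241],
    [[0.001, 0.0375, 0], -0.0241],
    [[0.001, 0.0375, 0], -0.0241],
    [[0.001, 0.0375, 0], -0.0241],
    [[0.001, 0.0375, 0], -0.0241],
    [[0.001, 0.0375, 0], -0.0241],
    [[0.001, 0.0375, 0], -0.0241],
    [[0.001, 0.0375, 0], -0.0241],
    [[0.001, 0.0375, 0], -0.0241],
    [[0.001, 0.0375, 0], -0.0241],
    [[0.001, 0.0375, 0], -0.0241],
    [[0.001, 0.0375, 0], -0.0241],
    [[0.001, 0.0375, 0], -0.0241],
    [[0.001, 0.0375, 0], -0.0241],
    [[0.001, 0.0375, 0], -0.0241],
    [[0.001, 0.0375, 0], -0.0241],
  ],
)

```text
time_s: 13.87
position: [0.476, -0.1362, 0.1998]
ee_rot: [-0.0, 0.997, 0.083, 0.001]
wrist_force: [-0.2, 1.5, -0.5]
width: 0.42
gripper_force: 0.3
```

Emit:
carry_out(
  rows=[
    [[0.001, 0.0375, 0], -0.0241],
    [[0.001, 0.0375, 0], -0.0241],
    [[0.001, 0.0375, 0], -0.0241],
    [[0.001, 0.0375, 0], -0.0241],
    [[0.001, 0.0375, 0], -0.0241],
    [[0.001, 0.0375, 0], -0.0241],
    [[0.001, 0.0375, 0], -0.0241],
    [[0.001, 0.0375, 0], -0.0241],
    [[0.001, 0.0375, 0], -0.0241],
    [[0.001, 0.0375, 0], -0.0241],
    [[0.001, 0.0375, 0], -0.0241],
    [[0.001, 0.0375, 0], -0.0241],
    [[0.0005, 0.03, 0], -0.02],
    [[0.0003, 0.015, 0], -0.01],
    [[0, 0, 0], 0],
  ],
)

```text
time_s: 15.12
position: [0.5226, -0.2221, 0.1995]
ee_rot: [0.0, 0.915, 0.404, 0.0]
wrist_force: [-0.4, 0.4, -0.1]
width: 0.422
gripper_force: 0.0
```

```bash
cat >> st.py <<'E'
def tip(c):
    P=c['pixels'][148:168,324:338].astype(float);w=np.clip(P[...,0]-1.6*np.maximum(P[...,1],P[...,2])-20,0,None);w[:,11:]=0
    v,u=np.mgrid[148:168,324:338];return (u*w).sum()/w.sum(),(v*w).sum()/w.sum(),w.sum()
print('tip now',tip(c),'start',tip(dict(np.load('side0.npz'))),tip(dict(np.load('side2.npz'))))
E
python3 st.py
```

```text
t 15.1167 z 0.1995424064559897 R 0.1490505566842496 tool at handle -0.7861745909377866 yaw as handle -0.7775485037875105 [-0.4333319   0.36769323 -0.07906118] [-5.24528174e-01  2.68102983e-01  1.53096770e+00  2.54012315e-04
  1.34176482e+00  2.13662073e-01]
[([343, 127, 16, 26, 256], [351.8, 139.2]), ([378, 136, 8, 22, 94], [380.8, 147.4])]
[([341, 148, 12, 26, 145], [347.5, 159.6]), ([330, 157, 6, 4, 17], [332.5, 158.5])]
tip now (np.float64(332.3668586619407), np.float64(158.48803721754544), np.float64(902.7999999999998)) start (np.float64(332.47347447073474), np.float64(156.91307596513076), np.float64(802.9999999999999)) (np.float64(332.62173051519153), np.float64(161.85990752972256), np.float64(3028.0))
```

The screw tip has dropped 1.6 px, about 1.2 rad of nut, and the lever still leans to tighten. Second stroke.

Emit:
carry_out(
  rows=[
    [[0.0003, -0.02, 0], 0.013],
    [[0.0005, -0.03, 0], 0.02],
    [[0.001, -0.03, 0], 0.02],
    [[0.001, -0.0375, 0], 0.0245],
    [[0.001, -0.0375, 0], 0.0245],
    [[0.001, -0.0375, 0], 0.0245],
    [[0.001, -0.0375, 0], 0.0245],
    [[0.001, -0.0375, 0], 0.0245],
    [[0.001, -0.0375, 0], 0.0245],
    [[0.001, -0.0375, 0], 0.0245],
    [[0.001, -0.0375, 0], 0.0245],
    [[0.001, -0.0375, 0], 0.0245],
    [[0.001, -0.0375, 0], 0.0245],
    [[0.001, -0.0375, 0], 0.0245],
    [[0.001, -0.0375, 0], 0.0245],
    [[0.001, -0.0375, 0], 0.0245],
    [[0.001, -0.0375, 0], 0.0245],
    [[0.001, -0.0375, 0], 0.0245],
    [[0.001, -0.0375, 0], 0.0245],
    [[0.001, -0.0375, 0], 0.0245],
  ],
)

```text
time_s: 16.83
position: [0.4745, -0.0923, 0.1997]
ee_rot: [0.002, 0.997, -0.077, -0.001]
wrist_force: [-2.8, -3.2, -0.0]
width: 0.428
gripper_force: 1.8
```

Emit:
carry_out(
  rows=[
    [[0.001, -0.0375, 0], 0.0241],
    [[0.001, -0.0375, 0], 0.0241],
    [[0.001, -0.0375, 0], 0.0241],
    [[0.001, -0.0375, 0], 0.0241],
    [[0.001, -0.0375, 0], 0.0241],
    [[0.001, -0.0375, 0], 0.0241],
    [[0.001, -0.0375, 0], 0.0241],
    [[0.001, -0.0375, 0], 0.0241],
    [[0.001, -0.0375, 0], 0.0241],
    [[0.001, -0.0375, 0], 0.0241],
    [[0.001, -0.0375, 0], 0.0241],
    [[0.0005, -0.03, 0], 0.02],
    [[0.0003, -0.02, 0], 0.013],
    [[0, 0, 0], 0],
  ],
)

```text
time_s: 18.0
position: [0.5153, -0.0096, 0.1993]
ee_rot: [0.001, 0.926, -0.378, -0.002]
wrist_force: [-2.6, -1.1, 0.5]
width: 0.424
gripper_force: 1.1
```

```bash
python3 st.py
```

```text
t 18.0 z 0.19927032902262834 R 0.14720929763485133 tool at handle 0.8151480920421466 yaw as handle 0.830195423879114 [-2.63604628 -1.12073805  0.46769666] [-1.53198346e-01  1.91843842e-01  1.63567956e+00 -5.82006671e-04
  1.31737301e+00  2.19294026e+00]
[([352, 184, 11, 22, 193], [357.2, 194.2])]
[]
tip now (np.float64(nan), np.float64(nan), np.float64(0.0)) start (np.float64(332.47347447073474), np.float64(156.91307596513076), np.float64(802.9999999999999)) (np.float64(332.62173051519153), np.float64(161.85990752972256), np.float64(3028.0))st.py:11: RuntimeWarning: invalid value encountered in scalar divide
  v,u=np.mgrid[148:168,324:338];return (u*w).sum()/w.sum(),(v*w).sum()/w.sum(),w.sum()
```

Return stroke again, then measure.

Emit:
carry_out(
  rows=[
    [[0.0003, 0.02, 0], -0.013],
    [[0.0005, 0.03, 0], -0.02],
    [[0.001, 0.0375, 0], -0.0241],
    [[0.001, 0.0375, 0], -0.0241],
    [[0.001, 0.0375, 0], -0.0241],
    [[0.001, 0.0375, 0], -0.0241],
    [[0.001, 0.0375, 0], -0.0241],
    [[0.001, 0.0375, 0], -0.0241],
    [[0.001, 0.0375, 0], -0.0241],
    [[0.001, 0.0375, 0], -0.0241],
    [[0.001, 0.0375, 0], -0.0241],
    [[0.001, 0.0375, 0], -0.0241],
    [[0.001, 0.0375, 0], -0.0241],
    [[0.001, 0.0375, 0], -0.0241],
    [[0.001, 0.0375, 0], -0.0241],
    [[0.001, 0.0375, 0], -0.0241],
    [[0.001, 0.0375, 0], -0.0241],
    [[0.001, 0.0375, 0], -0.0241],
    [[0.001, 0.0375, 0], -0.0241],
    [[0.001, 0.0375, 0], -0.0241],
  ],
)

```text
time_s: 19.72
position: [0.4787, -0.1441, 0.2]
ee_rot: [0.0, 0.995, 0.102, 0.001]
wrist_force: [0.3, 1.0, 0.3]
width: 0.425
gripper_force: 0.3
```

Emit:
carry_out(
  rows=[
    [[0.001, 0.0375, 0], -0.0241],
    [[0.001, 0.0375, 0], -0.0241],
    [[0.001, 0.0375, 0], -0.0241],
    [[0.001, 0.0375, 0], -0.0241],
    [[0.001, 0.0375, 0], -0.0241],
    [[0.001, 0.0375, 0], -0.0241],
    [[0.001, 0.0375, 0], -0.0241],
    [[0.001, 0.0375, 0], -0.0241],
    [[0.001, 0.0375, 0], -0.0241],
    [[0.001, 0.0375, 0], -0.0241],
    [[0.001, 0.0375, 0], -0.0241],
    [[0.0005, 0.03, 0], -0.02],
    [[0.0003, 0.015, 0], -0.01],
    [[0, 0, 0], 0],
  ],
)

```text
time_s: 20.88
position: [0.5228, -0.223, 0.1997]
ee_rot: [0.001, 0.917, 0.399, 0.001]
wrist_force: [-0.1, -0.6, 0.9]
width: 0.423
gripper_force: 0.0
```

```bash
python3 st.py
```

```text
t 20.8833 z 0.19971782188663376 R 0.14965093465324825 tool at handle -0.7908543218533737 yaw as handle -0.7654899521541514 [-0.06690867 -0.58004151  0.89437351] [-5.25706416e-01  2.68235918e-01  1.53033740e+00  8.53184025e-05
  1.34142964e+00  2.24580627e-01]
[([343, 127, 16, 26, 259], [351.7, 139.3]), ([378, 136, 8, 22, 97], [380.7, 147.2])]
[([341, 149, 12, 25, 148], [347.6, 159.6]), ([330, 159, 6, 3, 15], [332.7, 160.1])]
tip now (np.float64(332.3662497256967), np.float64(160.10313802940533), np.float64(911.3999999999999)) start (np.float64(332.47347447073474), np.float64(156.91307596513076), np.float64(802.9999999999999)) (np.float64(332.62173051519153), np.float64(161.85990752972256), np.float64(3028.0))
```

Tip down 3.2 px in total, about 2.45 rad, so the nut should be near 3.8. I'll add a partial stroke of about 0.5 rad for margin.

Emit:
carry_out(
  rows=[
    [[0.0003, -0.02, 0], 0.013],
    [[0.0005, -0.03, 0], 0.02],
    [[0.001, -0.03, 0], 0.02],
    [[0.001, -0.0375, 0], 0.0245],
    [[0.001, -0.0375, 0], 0.0245],
    [[0.001, -0.0375, 0], 0.0245],
    [[0.001, -0.0375, 0], 0.0245],
    [[0.001, -0.0375, 0], 0.0245],
    [[0.001, -0.0375, 0], 0.0245],
    [[0.001, -0.0375, 0], 0.0245],
    [[0.001, -0.0375, 0], 0.0245],
    [[0.001, -0.0375, 0], 0.0245],
    [[0.001, -0.0375, 0], 0.0245],
    [[0.001, -0.0375, 0], 0.0245],
    [[0.001, -0.0375, 0], 0.0245],
    [[0.001, -0.0375, 0], 0.0245],
    [[0.0005, -0.03, 0], 0.02],
    [[0.0003, -0.015, 0], 0.01],
    [[0, 0, 0], 0],
  ],
)

```text
time_s: 22.52
position: [0.4746, -0.1131, 0.1998]
ee_rot: [0.001, 1.0, -0.01, -0.001]
wrist_force: [-1.8, -3.0, 0.2]
width: 0.424
gripper_force: 1.2
```

```bash
python3 st.py
```

```text
t 22.5167 z 0.19978199356008994 R 0.14737404087497089 tool at handle 0.0410732332680972 yaw as handle 0.07534652067758163 [-1.77015448 -2.99121313  0.20847852] [-0.37452425  0.14832338  1.68974947 -0.00259813  1.30392168  1.21730427]
[([343, 127, 16, 27, 304], [351.3, 140.9]), ([382, 171, 8, 13, 50], [386.2, 177.0])]
[([330, 159, 6, 4, 16], [332.3, 160.8]), ([340, 161, 12, 20, 129], [344.7, 168.3])]
tip now (np.float64(332.23619297096707), np.float64(160.71272647893474), np.float64(916.1999999999998)) start (np.float64(332.47347447073474), np.float64(156.91307596513076), np.float64(802.9999999999999)) (np.float64(332.62173051519153), np.float64(161.85990752972256), np.float64(3028.0))
```

Total drop 3.8 px, about 2.9 rad, so the nut is at 3.9 or more whatever it started at (range 1.0 to 2.0). Centring the cage to let go, then lifting straight up and away.

Emit:
carry_out(
  rows=[
    [[0, 0.02, 0], 0],
    [[0, 0.02, 0], 0],
    [[0, 0, 0], 0],
    [[0, 0, -0.05], 0],
    [[0, 0, -0.08], 0],
    [[0, 0, -0.1], 0],
    [[0, 0, -0.1], 0],
    [[0, 0, -0.1], 0],
    [[0, 0, -0.1], 0],
    [[-0.1, 0, -0.1], 0],
    [[-0.1, 0, 0], 0],
    [[-0.1, 0, 0], 0],
    [[0, 0, 0], 0],
    [[0, 0, 0], 0],
  ],
)

```text
time_s: 23.73
position: [0.4158, -0.1194, 0.3267]
ee_rot: [0.0, 1.0, -0.011, 0.001]
wrist_force: [1.0, -0.4, -1.0]
width: 0.421
gripper_force: 0.0
```

```bash
python3 st.py; python3 - <<'E'
from station import *
from h import *
c=read_camera('side');w=read_camera('wrist')
a=cv2.resize(c['pixels'][140:220,300:380],None,fx=5,fy=5,interpolation=2)
b=cv2.resize(w['pixels'][0:200,220:420],None,fx=2,fy=2,interpolation=2)
cv2.imwrite('pics/c6.png',np.hstack([a,b])[:,:,::-1])
E
```

```text
t 23.7333 z 0.3267138276572965 R 0.20634013738892365 tool at handle 0.014281423495020817 yaw as handle 0.07605756077505492 [ 1.04736254 -0.39827622 -0.99750664] [-4.41289716e-01  5.48598620e-03  1.53933604e+00  6.21683018e-04
  1.59418290e+00  1.15057951e+00]
[([343, 127, 16, 27, 304], [351.3, 141.0]), ([381, 163, 10, 20, 153], [385.3, 172.3])]
[([330, 159, 6, 4, 17], [332.5, 160.8]), ([340, 161, 11, 20, 128], [344.7, 168.5])]
tip now (np.float64(332.26377787126637), np.float64(160.74400504838027), np.float64(950.8)) start (np.float64(332.47347447073474), np.float64(156.91307596513076), np.float64(802.9999999999999)) (np.float64(332.62173051519153), np.float64(161.85990752972256), np.float64(3028.0))
```

View pics/c6.png

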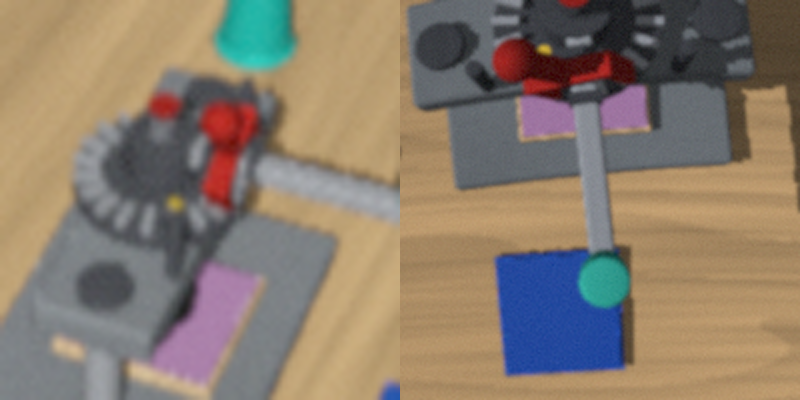

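The last picture shows the lever leaning to the tighten side, the template still under the foot, the cone in place and the gripper clear. Handing in.

```bash
python3 -c "
from station import *
print(finish_job())"
```

```text
the job is handed in; nothing more can be done
None
```

I handed the job in at about 24 s; no verdict came back. The lever is on tighten, the free-wheel check left the screw unmoved, and the foot should be 3.7 mm or more into the sleeve. That depth is inferred from how far the screw dropped, because the neck itself wasn't visible. The template and thread cone looked in place at the end, and the arm never came near the cutter or ruler.

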